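# Dial in a programme on the thumbwheel controller and start it

## Robot

A 7-joint arm with a two-finger parallel gripper is mounted at the origin on a cart in front of the work surface, level with it; the furniture and walls round the work are solid. World frame = base frame: x ahead of the robot, y to its left, z up, the work surface at z = 0. Lengths are in m, angles in rad, forces in N, time in s.
With the tool pointing down it reaches from about 0.425 to 0.925 m from the base axis. Payload 6.8 kg.
Tool frame: the origin (TCP) lies midway between the tips of the shut fingers; the grasp point (between the pads) lies bot.grip_point_offset behind it (bot.grip_point_offset is the distance from the TCP to the grasp point, in m); z points along the fingers, y is the line along which they close (so a half turn about z gives the same grasp; the last joint's range is limited). The gripper opens to 85 mm and grips with 20 to 120 N. Pads are 22 mm wide; open, the fingers measure 114 mm over their backs; the gripper's body (76 mm by 85 mm) begins 54 mm behind the grasp point. The pads swing forward as they close: fully open they stand 13 mm farther back than shut.
Start: joints at [-1.446, 0.477, 0.022, 1.555, -0.011, 1.109, -0.083], TCP at [0.156, 0.657, 0.231] pointing down, gripper open.
Joint ranges: [-2.96, 2.96], [-0.34, 2.1], [-1.41, 1.46], [0.24, 2.44], [-1.37, 4.51], [0.17, 1.92], [-2.96, 2.96]. Speed limits (rad/s): [2.39, 2.39, 3.14, 3.14, 3.14, 3.14, 3.14].

## Interface

Orientations are given as a unit quaternion [w, x, y, z].
In Python, from station import get_obs, cams, job, bot gives the robot as it stands.
- The arm moves only by the tool arm_command, never from a script. Its argument "rows" is a list that holds one entry, the list of rows, each a list of 5 numbers: the finger opening in mm, from 0 to 85.4, then the shift along the world's x, y, z in units of 60 mm (1.0 is 60 mm), then the turn about the world's z in units of 0.08 rad (1.0 is 0.08 rad). In form: [[[grip, x, y, z, turn], ...]]. A call has exactly 10 rows; each row shifts and turns the commanded pose from where the row before left it; what a row does not reach is not made up. A row lasts 1/8 s, in which the tool goes at most 62.5 mm and 10.7 degrees, less where a joint would pass 70% of its speed; a pose out of reach is approached as far as the arm can. A call with a number of a shift or a turn outside -1 to 1 is refused whole. A call with a gripper value outside its range is refused whole. The fingers move at their own pace and stop on an object; "newtons" is the grip in N (left out, the last holds). Time passes only in rows, so rows that do not move let the fingers close, or fill a call up. It gives the time, the measured TCP pose, the force, the opening and the grip force at its end, in the units of the state.
- get_obs(): the state, without advancing time (a new reading comes with each control period).
- cams.read_camera(name): name is "side" or "top"; returns the picture (420x560x3 uint8, red, green, blue); there is no depth.
- cams.camera_params(name): a dict with "K" (3x3 intrinsics, pixels), "extrinsics" (4x4, takes a point from camera to world coordinates). Camera axes: x right, y down, z forward; pixel columns grow to the right and rows downward; lengths in m; the calibration is good to about 2 mm. A picture is of the moment at which its call begins. camera_params takes no time and is no camera call.
- job.hand_in(): hands the job in; it is judged then, once.
The state is a dict: "t": time; "q": joint angles; "joint_vel": joint speeds; "joint_torque": joint torques, N m; "eef_pos": TCP position; "tool_rot": TCP orientation; "contact_force": force on the tool from outside, world axes, zero at the start; "torque": the same for the moment, N m; "gripper_width": opening from 0.0 (shut) to 1.0 (fully open); "grasp_force": force on a finger pad.
Only numpy, scipy, OpenCV 4.12 (cv2) and the standard library are available. Lean on these libraries where they do the work, as an engineer would, in place of code of your own. Each camera call takes 0.05 s, during which the arm holds its last target. There are 200 camera calls.

## Task

On the grey bench controller roll the three thumbwheels, one after the other, until 4, 2 and 5 pips (left, middle, right as seen from its front with the black panel) stand squarely uppermost on the yellow index lines, and only then press the green start key fully down and let it come up again. The wheels sit unevenly high in delicate sprung bearings: roll them with a light fingertip, never with more than 15 N on a wheel, and do not lean on the controller (under 30 N). Leave the other things on the bench where they are.

Things in the scene. Friction and masses are not known exactly. Their poses are not given: they have to be found in the camera images.
- controller: grey bench controller, 112 mm deep (its x) x 230 wide (its y) x 50 high, fixed to the worktop; origin at the centre of its underside, z up, x from its front (black panel with three small lamps) to its back, y to the left seen from its front. Its flat top carries a row of three thumbwheels and, right of them, a round green start key
- gate_left: fixed slot frame of the left thumbwheel, with two yellow index lines; origin at the nominal axle centre, 42 mm above the worktop, at x = 0, y = 64 mm of the controller; axes as the controller's. All wheels: 48 mm in diameter, 18 mm wide, axle along y; they stand about 16 mm proud of the controller's top
- gate_middle: fixed slot frame of the middle thumbwheel, with two yellow index lines; origin at the nominal axle centre, 42 mm above the worktop, at x = 0, y = 20 mm of the controller; axes as the controller's. All axles are sprung: pressed down they yield 1 mm for each 3.5 N and bottom after 6 mm
- gate_right: fixed slot frame of the right thumbwheel, with two yellow index lines; origin at the nominal axle centre, 42 mm above the worktop, at x = 0, y = -24 mm of the controller; axes as the controller's. On each of the three wheels the unloaded axle really sits up to 3.5 mm higher or lower than the frame's origin, each differently; this is not reported and must be felt
- wheel_left (a joint): left thumbwheel, angle in rad: n pips are uppermost at (n - 1) x 1.047 (0 = one pip); it grows as the wheel's top is rolled away from the controller's front (to its +x). All wheels: white, grey knurled rims, six fields with 1 to 6 black pips
- wheel_middle (a joint): middle thumbwheel, angle in rad: n pips are uppermost at (n - 1) x 1.047 (0 = one pip); it grows as the wheel's top is rolled away from the controller's front (to its +x). All wheels: end stops just below 1 and just above 6, they do not turn past them
- wheel_right (a joint): right thumbwheel, angle in rad: n pips are uppermost at (n - 1) x 1.047 (0 = one pip); it grows as the wheel's top is rolled away from the controller's front (to its +x). All wheels: no clicks; a brake of 0.07 N m (3 N at the rim) holds them where they are left, and a fingertip pressing with less than about 4 N slips
- start_key (a joint): travel of the green start key in m: 0 up, 0.006 fully down; the spring needs 1.5 N to start and 5 N to be fully down, and lifts the key again
- start_key_top (a point): centre of the top of the round green start key, 24 mm in diameter, 68 mm above the worktop when up; pressed straight down
- dropper_bottle: small amber dropper bottle with a black rubber bulb, 29x30x93 mm, origin at the centre of its foot; a bystander
- eyepiece: black microscope eyepiece standing on its end, 38x38x56 mm, origin at the centre of its foot; a bystander
- dish: round flat culture dish with lid, 63x63x16 mm, origin at the centre of its underside; a bystander
- lab_timer: white flat lab timer with grey and orange keys, 62x68x19 mm, origin at the centre of its underside; a bystander

How it is judged:
On the way, in this order (a step that is already met when the one before it is completed fails the run):
1. all three wheels show 4, 2, 5 (each within 0.2 rad), at rest and untouched (value of joint wheel_left between 2.942 and 3.342 rad and value of joint wheel_middle between 0.847 and 1.247 rad and value of joint wheel_right between 3.989 and 4.389 rad and contact force between anything else and gate_left below 0.3 N and contact force between anything else and gate_middle below 0.3 N and contact force between anything else and gate_right below 0.3 N and velocity of joint wheel_left between -0.1 and 0.1 rad/s and velocity of joint wheel_middle between -0.1 and 0.1 rad/s and velocity of joint wheel_right between -0.1 and 0.1 rad/s), for 0.2 s.
2. the start key is fully down (beyond 5 mm of its 6 mm) with the wheels still at 4, 2, 5 (value of joint wheel_left between 2.942 and 3.342 rad and value of joint wheel_middle between 0.847 and 1.247 rad and value of joint wheel_right between 3.989 and 4.389 rad and value of joint start_key above 0.005 m), for 0.05 s.
At the end, for the whole second after the job is handed in: the wheels show 4, 2 and 5 from left to right, each within 0.2 rad of squarely uppermost and at rest; the start key has been pressed fully and is up again (less than 1 mm down) (value of joint wheel_left between 2.942 and 3.342 rad and value of joint wheel_middle between 0.847 and 1.247 rad and value of joint wheel_right between 3.989 and 4.389 rad and velocity of joint wheel_left between -0.1 and 0.1 rad/s and velocity of joint wheel_middle between -0.1 and 0.1 rad/s and velocity of joint wheel_right between -0.1 and 0.1 rad/s and value of joint start_key below 0.001 m); the robot touches nothing.
It fails at once if more than 15 N on a wheel (contact force between anything else and gate_left above 15 N or contact force between anything else and gate_middle above 15 N or contact force between anything else and gate_right above 15 N).
It fails at once if start key pressed (more than 3 mm down) while a wheel shows a wrong number (value of joint start_key above 0.003 m and not (value of joint wheel_left between 2.942 and 3.342 rad and value of joint wheel_middle between 0.847 and 1.247 rad and value of joint wheel_right between 3.989 and 4.389 rad)).
It fails at once if more than 30 N on the controller (contact force between anything else and controller above 30 N).
It fails at once if a bystander (dropper bottle, eyepiece, dish, timer) moved more than 20 mm (distance of any of dropper_bottle, eyepiece, dish, lab_timer from where it was at the start of the episode above 0.02 m).
It also fails if it takes over 67 s, if anything falls off the work surface, if the arm or the gripper's body presses on something with over 40 N, if the wrist force passes 120 N, or if a joint passes its speed limit or range.

## Working session

There is one attempt and no reset: what is moved stays moved. The work goes in short steps, Python scripts to look and compute and a tool call to move; the robot and the scene stay as the last step left them, time stands still between calls to the robot, and variables do not carry over. Pictures are saved under pics/ and viewed, at most 10 in all, crops included, and the job is handed in when it is done.

Besides the shell and the picture viewer there is one more tool, called after "Emit:" as name(argument=value, ...), one argument or row to a line, values as JSON. arm_command: Moves the arm, as the interface text tells. Its arguments: {"type":"object","properties":{"rows":{"type":"array"},"newtons":{"type":"number"}},"required":["rows"]}

```bash
ls; mkdir -p pics; python3 - <<'E'
from station import get_obs, cams, job, bot
import cv2
o=get_obs(); print({k:o[k] for k in('t','eef_pos','tool_rot','contact_force','gripper_width')}, bot.grip_point_offset)
for n in('side','top'):
    p=cams.camera_params(n); print(n,p['K'].round(1).tolist(),p['extrinsics'].round(3).tolist())
    im=cams.read_camera(n); cv2.imwrite(f'pics/{n}0.png',cv2.cvtColor(im,cv2.COLOR_RGB2BGR))
E
```

```text
pics
{'t': 0.0, 'eef_pos': array([0.15562212, 0.65619173, 0.23029709]), 'tool_rot': array([-3.58731012e-05,  1.16137017e-01,  9.93232745e-01, -9.51846068e-04]), 'contact_force': array([-0.15470811,  0.06855147, -0.35236039]), 'gripper_width': 1.0023788547639263} 0.0187
side [[539.7, 0.0, 275.5], [0.0, 539.7, 213.4], [0.0, 0.0, 1.0]] [[0.815, -0.25, 0.523, -0.13], [-0.58, -0.335, 0.743, -0.999], [-0.01, -0.909, -0.418, 0.629], [0.0, 0.0, 0.0, 1.0]]
top [[381.8, 0.0, 276.7], [0.0, 381.8, 212.3], [0.0, 0.0, 1.0]] [[-0.005, -0.994, 0.111, 0.47], [-1.0, 0.006, 0.011, -0.014], [-0.012, -0.111, -0.994, 1.109], [0.0, 0.0, 0.0, 1.0]]
```

View pics/side0.png

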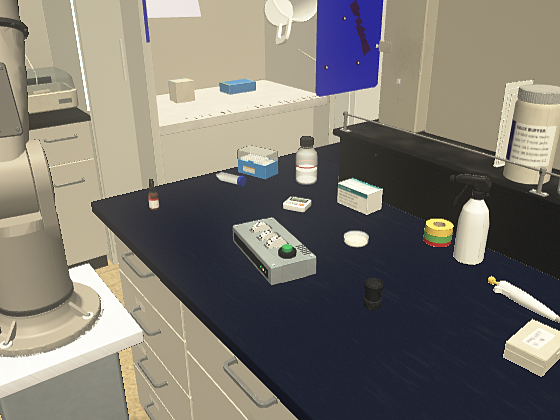

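View pics/top0.png

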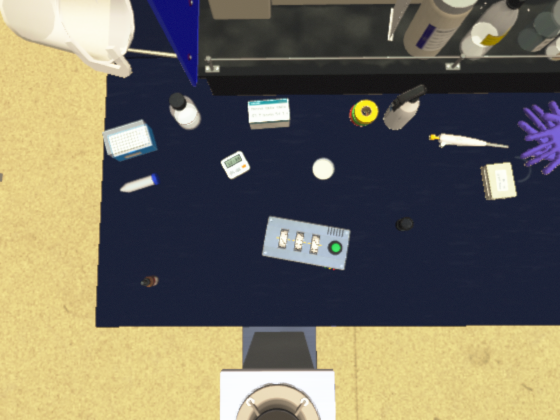

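The side view shows the controller around (275,248) and the top view around (306,243). I'll enlarge both crops.

```bash
python3 - <<'E'
import cv2,numpy as np
t=cv2.imread('pics/top0.png')[205:280,255:360]; s=cv2.imread('pics/side0.png')[210:285,225:325]
a=cv2.resize(t,None,fx=7.5,fy=7.5,interpolation=cv2.INTER_CUBIC)
b=cv2.resize(s,None,fx=7.5,fy=7.5,interpolation=cv2.INTER_CUBIC)
cv2.imwrite('pics/tc.png',a);cv2.imwrite('pics/sc.png',b)
E
```

```text
(no output)
```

View pics/tc.png

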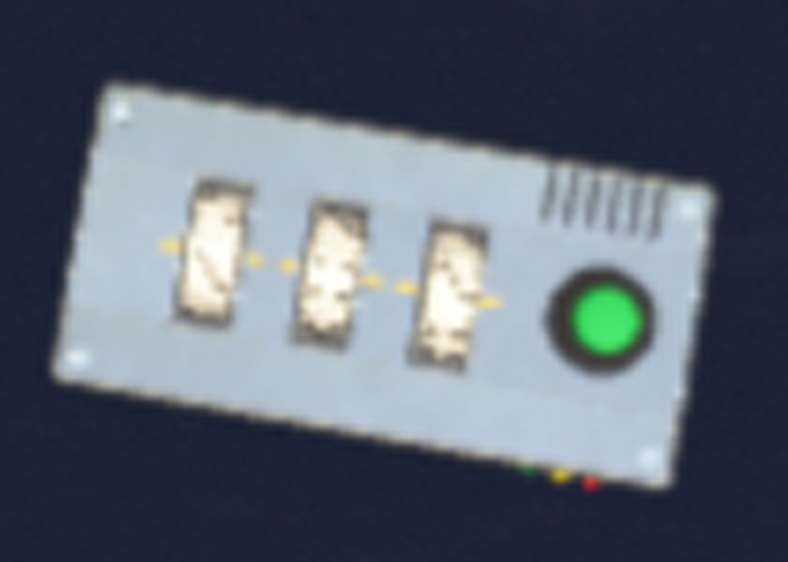

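View pics/sc.png

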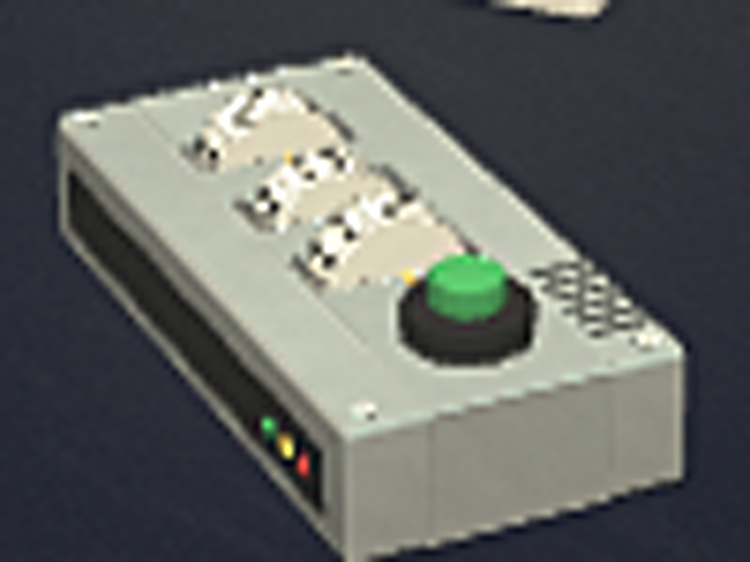

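Controller's front (lamps) faces the robot with a small clockwise yaw. Now compute its pose and unwrap the wheel surfaces to read pips.

```bash
cat > h.py <<'E'
import cv2,numpy as np
from station import get_obs,cams
P={n:cams.camera_params(n) for n in('side','top')}
def ray(n,uv,z):
    K,E=P[n]['K'],P[n]['extrinsics']; d=E[:3,:3]@np.linalg.solve(K,[uv[0],uv[1],1.]); c=E[:3,3]
    return c+d*(z-c[2])/d[2]
def proj(n,X):
    K,E=P[n]['K'],P[n]['extrinsics']; p=(np.asarray(X)-E[:3,3])@E[:3,:3]; q=p@K.T; return q[...,:2]/q[...,2:]
def green(im):
    h=cv2.cvtColor(im,cv2.COLOR_RGB2HSV); m=cv2.inRange(h,(50,120,80),(85,255,255))
    n,l,s,c=cv2.connectedComponentsWithStats(m); i=1+s[1:,4].argmax(); return c[i],s[i]
def unwrap(im,n,o,yaw,yc,r=.024,zc=.042):
    ph=np.radians(np.linspace(75,-75,300)); y=np.linspace(.011,-.011,90)
    PH,Y=np.meshgrid(ph,y,indexing='ij'); x=r*np.sin(PH); Y=Y+yc
    X=np.stack([o[0]+np.cos(yaw)*x-np.sin(yaw)*Y,o[1]+np.sin(yaw)*x+np.cos(yaw)*Y,zc+r*np.cos(PH)],-1)
    uv=proj(n,X).astype(np.float32); return cv2.remap(im,uv[...,0],uv[...,1],cv2.INTER_CUBIC)
def sheet(ims,o,yaw,f):
    rows=[]
    for n in('top','side'):
        for yc in(.064,.02,-.024):
            u=unwrap(ims[n],n,o,yaw,yc)
            for a in(-60,-30,0,30,60): u[int((75-a)*2)-1,:6]=(255,0,0)
            rows+= [u,np.zeros((300,20,3),np.uint8)]
    cv2.imwrite(f,cv2.cvtColor(np.hstack(rows),cv2.COLOR_RGB2BGR))
E
python3 - <<'E'
from h import *
ims={n:cv2.cvtColor(cv2.imread(f'pics/{n}0.png'),cv2.COLOR_BGR2RGB) for n in('side','top')}
im=ims['top']; sub=np.zeros(im.shape[:2],np.uint8); h=cv2.cvtColor(im,cv2.COLOR_RGB2GRAY)
sub[205:280,255:360]=(h[205:280,255:360]>90)*255
sub=cv2.morphologyEx(sub,cv2.MORPH_CLOSE,np.ones((9,9)))
c=max(cv2.findContours(sub,0,1)[0],key=cv2.contourArea)
pts=np.array([ray('top',p[0],.05)[:2] for p in c],np.float32)
rect=cv2.minAreaRect(pts*1000); print('rect',rect)
for n in ims:
    g,s=green(ims[n]); print(n,'green',g,s,ray(n,g,.068))
box=cv2.boxPoints(rect)/1000; d=max((box[1]-box[0],box[2]-box[1]),key=np.linalg.norm); d=d*np.sign(d[1]); yaw=np.arctan2(-d[0],d[1]); o=np.array(rect[0])/1000
print(o,yaw)
# check with side view: top-surface corners
R=np.array([[np.cos(yaw),-np.sin(yaw)],[np.sin(yaw),np.cos(yaw)]])
for a in((-56,-115),(56,-115),(56,115),(-56,115)):
    X=np.r_[o+R@np.array(a)/1000,.05]; print(a,'side',(proj('side',X)-[225,210])*7.5,'top',(proj('top',X)-[255,205])*7.5)
sheet(ims,o,yaw,'pics/u0.png')
E
```

```text
rect ((503.8542175292969, -81.90265655517578), (231.5745391845703, 115.34336853027344), 79.6296615600586)
side green [436.87261146 238.19745223] [424 231  28  12 157] [ 0.78636105 -0.32739835  0.068     ]
top green [335.38571429 247.17142857] [331 243  10   9  70] [ 0.49066476 -0.16080949  0.068     ]
[ 0.50385422 -0.08190266] -0.18099648
(-56, -115) side [337.22631124 430.00999532] top [665.95476256 489.03905349]
(56, -115) side [686.33621736 344.31219856] top [713.27795426 187.34541546]
(56, 115) side [356.16702738  45.92763909] top [100.68674032  79.6973479 ]
(-56, 115) side [ 46.30633474 109.80038914] top [ 46.66890189 378.1165815 ]
```

View pics/u0.png

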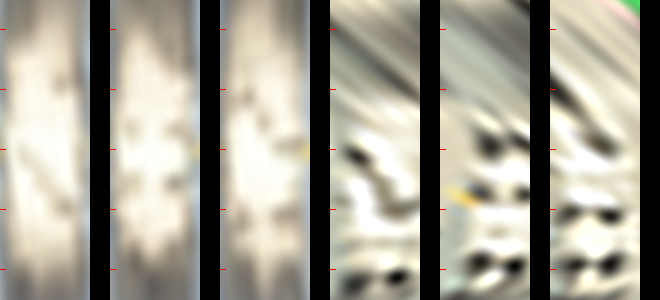

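Top crop: wheels run left to right at about (213,252), (330,275) and (450,293), with the green key at (607,320). In the unwraps, the left wheel shows 3 centred about −15° with 4 following. The middle shows 4 at about −5°, and the right shows 3 at about +15° with 4 at −45°. So I'll roll left by about +31 mm, middle by about −48 mm and right by about +44 mm. Moving to the left wheel first.

Emit:
arm_command(
  rows=[
    [[0,0.4,-0.75,-0.05,0.1],[0,0.4,-0.75,-0.05,0.1],[0,0.4,-0.75,-0.05,0.1],[0,0.4,-0.75,-0.05,0.1],[0,0.4,-0.75,-0.05,0.1],[0,0.4,-0.75,-0.05,0.14],[0,0.4,-0.75,-0.05,0],[0,0.4,-0.75,-0.05,0],[0,0.4,-0.75,-0.05,0],[0,0.4,-0.75,-0.05,0]],
  ],
  newtons=20,
)

```text
t: 1.35
eef_pos: [0.3961, 0.2052, 0.2012]
tool_rot: [-0.0, 0.091, 0.996, 0.0]
contact_force: [1.5, 0.0, 0.4]
gripper_width: -0.001
grasp_force: 0.0
```

Emit:
arm_command(
  rows=[
    [[0,0.25,-0.47,-0.2,0],[0,0.25,-0.47,-0.2,0],[0,0.25,-0.47,-0.2,0],[0,0.25,-0.47,-0.2,0],[0,0.25,-0.47,-0.2,0],[0,0.25,-0.47,-0.2,0],[0,0.25,-0.47,-0.2,0],[0,0.2,-0.4,-0.2,0],[0,0,0,0,0],[0,0,0,0,0]],
  ],
)

```text
t: 2.6
eef_pos: [0.5123, -0.0139, 0.1052]
tool_rot: [-0.0, 0.091, 0.996, 0.0]
contact_force: [-0.6, 0.2, -0.1]
gripper_width: 0.003
grasp_force: 0.0
```

```bash
cat > w.py <<'E'
# offset (controller frame, mm) of TCP from each wheel axle; deltas to goals in units of 60 mm
import sys
from h import *
o=np.array([.5039,-.0819]); yaw=-.181
R=np.array([[np.cos(yaw),-np.sin(yaw)],[np.sin(yaw),np.cos(yaw)]])
s=get_obs(); p=s['eef_pos']; l=R.T@(p[:2]-o); q=s['tool_rot']
print('t',round(s['t'],2),'pos',p.round(4),'F',s['contact_force'].round(2),'local mm',(l*1000).round(1),'yaw',round(2*np.arctan2(q[2],q[1])-np.pi-yaw,3),'grip',s['gripper_width'])
if len(sys.argv)>3:
    g=np.array([float(a) for a in sys.argv[1:3]])/1000
    print('units', ((np.r_[o+R@g,float(sys.argv[3])/1000]-p)/.06).round(3))
E
python3 w.py -8 64 72
```

```text
t 2.6 pos [ 0.5123 -0.0139  0.1052] F [-0.59  0.17 -0.11] local mm [-4.  68.4] yaw -0.0 grip 0.00257457486932376
units [-0.079 -0.059 -0.554]
```

Emit:
arm_command(
  rows=[
    [[0,-0.079,-0.059,-0.2,0],[0,0,0,-0.2,0],[0,0,0,-0.1,0],[0,0,0,-0.08,0],[0,0,0,0,0],[0,0,0,0,0],[0,0,0,0,0],[0,0,0,0,0],[0,0,0,0,0],[0,0,0,0,0]],
  ],
)

```text
t: 3.85
eef_pos: [0.508, -0.0181, 0.0705]
tool_rot: [0.0, 0.091, 0.996, 0.0]
contact_force: [0.2, 0.1, -0.0]
gripper_width: 0.001
grasp_force: 0.0
```

Emit:
arm_command(
  rows=[
    [[0,0,0,-0.01,0],[0,0,0,-0.01,0],[0,0,0,-0.01,0],[0,0,0,-0.01,0],[0,0,0,0,0],[0,0,0,0,0],[0,0,0,0,0],[0,0,0,0,0],[0,0,0,0,0],[0,0,0,0,0]],
  ],
)

```text
t: 5.1
eef_pos: [0.508, -0.0182, 0.0681]
tool_rot: [0.0, 0.091, 0.996, 0.0]
contact_force: [0.2, 0.5, 0.8]
gripper_width: -0.001
grasp_force: 0.0
```

```bash
python3 w.py; python3 - <<'E'
from h import *
im=cams.read_camera('side'); c=cv2.resize(im[170:290,215:335],None,fx=5,fy=5,interpolation=cv2.INTER_CUBIC); cv2.imwrite('pics/s1.png',cv2.cvtColor(c,cv2.COLOR_RGB2BGR))
E
```

```text
t 5.1 pos [ 0.508  -0.0182  0.0681] F [0.23 0.5  0.84] local mm [-7.5 63.4] yaw -0.001 grip -0.00123157335263599
```

View pics/s1.png

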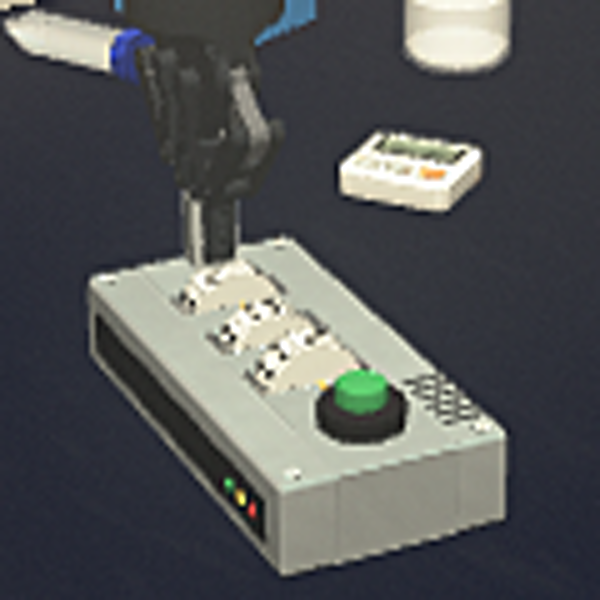

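The shut fingers stand over the front half of the left wheel (tip about (212,262)). Force is about 0.8 N, so it's near contact; feeling 1.5 mm further down.

Emit:
arm_command(
  rows=[
    [[0,0,0,-0.01,0],[0,0,0,-0.01,0],[0,0,0,-0.005,0],[0,0,0,0,0],[0,0,0,0,0],[0,0,0,0,0],[0,0,0,0,0],[0,0,0,0,0],[0,0,0,0,0],[0,0,0,0,0]],
  ],
)

```text
t: 6.4
eef_pos: [0.508, -0.0181, 0.0666]
tool_rot: [0.0, 0.091, 0.996, 0.0]
contact_force: [-0.2, 0.1, 0.5]
gripper_width: -0.001
grasp_force: 0.0
```

```bash
python3 w.py
```

```text
t 6.4 pos [ 0.508  -0.0181  0.0666] F [-0.23  0.13  0.52] local mm [-7.5 63.5] yaw -0.001 grip -0.00139399494396861
```

Emit:
arm_command(
  rows=[
    [[0,0,0,-0.01,0],[0,0,0,-0.01,0],[0,0,0,-0.01,0],[0,0,0,-0.01,0],[0,0,0,0,0],[0,0,0,0,0],[0,0,0,0,0],[0,0,0,0,0],[0,0,0,0,0],[0,0,0,0,0]],
  ],
)

```text
t: 7.65
eef_pos: [0.508, -0.0181, 0.0642]
tool_rot: [0.0, 0.091, 0.996, 0.0]
contact_force: [-0.6, 0.1, 3.6]
gripper_width: -0.002
grasp_force: 1.8
```

```bash
python3 w.py
```

```text
t 7.65 pos [ 0.508  -0.0181  0.0642] F [-0.58  0.08  3.59] local mm [-7.4 63.5] yaw -0.001 grip -0.0022365664646331954
```

Emit:
arm_command(
  rows=[
    [[0,0,0,-0.01,0],[0,0,0,-0.01,0],[0,0.04,-0.0073,0,0],[0,0.04,-0.0073,0,0],[0,0.04,-0.0073,0,0],[0,0.04,-0.0073,0,0],[0,0.04,-0.0073,0,0],[0,0.04,-0.0073,0,0],[0,0,0,0,0],[0,0,0,0,0]],
  ],
)

```text
t: 8.9
eef_pos: [0.5221, -0.0207, 0.0632]
tool_rot: [-0.0, 0.091, 0.996, 0.0]
contact_force: [-1.6, 0.9, 8.6]
gripper_width: -0.002
grasp_force: 3.7
```

```bash
python3 w.py -8 64 63
```

```text
t 8.9 pos [ 0.5221 -0.0207  0.0632] F [-1.58  0.86  8.6 ] local mm [ 6.9 63.5] yaw -0.001 grip -0.0020257759906740632
units [-0.243  0.053 -0.003]
```

Emit:
arm_command(
  rows=[
    [[0,0,0,0.12,0],[0,-0.122,0.026,0,0],[0,-0.121,0.027,0,0],[0,0,0,-0.09,0],[0,0,0,-0.03,0],[0,0.065,-0.012,0,0],[0,0.065,-0.012,0,0],[0,0.065,-0.012,0,0],[0,0.065,-0.012,0,0],[0,0,0,0,0]],
  ],
)

```text
t: 10.15
eef_pos: [0.5238, -0.0204, 0.0632]
tool_rot: [0.0, 0.091, 0.996, 0.0]
contact_force: [-1.1, 0.6, 7.2]
gripper_width: -0.007
grasp_force: 3.6
```

```bash
python3 w.py -8 20 70
```

```text
t 10.15 pos [ 0.5238 -0.0204  0.0632] F [-1.08  0.62  7.19] local mm [ 8.5 64.1] yaw -0.001 grip -0.007280890872322389
units [-0.403 -0.673  0.113]
```

Emit:
arm_command(
  rows=[
    [[0,0,0,0.2,0],[0,0,0,0.15,0],[0,-0.047,-0.24,0,0],[0,-0.047,-0.24,0,0],[0,-0.046,-0.242,0,0],[0,0,0,-0.15,0],[0,0,0,-0.08,0],[0,0,0,-0.01,0],[0,0,0,0,0],[0,0,0,0,0]],
  ],
)

```text
t: 11.4
eef_pos: [0.5152, -0.0635, 0.0697]
tool_rot: [0.0, 0.09, 0.996, 0.0]
contact_force: [0.2, -0.1, 0.0]
gripper_width: 0.001
grasp_force: 0.0
```

Emit:
arm_command(
  rows=[
    [[0,0,0,-0.01,0],[0,0,0,-0.01,0],[0,0,0,-0.01,0],[0,0,0,-0.01,0],[0,0,0,0,0],[0,0,0,0,0],[0,0,0,0,0],[0,0,0,0,0],[0,0,0,0,0],[0,0,0,0,0]],
  ],
)

```text
t: 12.65
eef_pos: [0.515, -0.0638, 0.0672]
tool_rot: [-0.0, 0.091, 0.996, 0.0]
contact_force: [0.7, 0.6, -0.9]
gripper_width: -0.002
grasp_force: 0.0
```

```bash
python3 w.py
```

```text
t 12.65 pos [ 0.515  -0.0638  0.0672] F [ 0.69  0.59 -0.85] local mm [ 7.6 19.8] yaw -0.001 grip -0.0017313217176746407
```

Emit:
arm_command(
  rows=[
    [[0,0,0,-0.01,0],[0,0,0,-0.01,0],[0,0,0,-0.01,0],[0,0,0,-0.01,0],[0,0,0,0,0],[0,0,0,0,0],[0,0,0,0,0],[0,0,0,0,0],[0,0,0,0,0],[0,0,0,0,0]],
  ],
)

```text
t: 13.9
eef_pos: [0.515, -0.0638, 0.0648]
tool_rot: [-0.0, 0.091, 0.996, 0.0]
contact_force: [-0.2, 0.1, -0.5]
gripper_width: -0.001
grasp_force: 0.0
```

```bash
python3 w.py; python3 - <<'E'
from h import *
ims={n:cams.read_camera(n) for n in('side','top')}
sheet(ims,np.array([.5039,-.0819]),-.181,'pics/u1.png')
E
```

```text
t 13.9 pos [ 0.515  -0.0638  0.0648] F [-0.15  0.07 -0.51] local mm [ 7.6 19.8] yaw -0.001 grip -0.0012473072116616342
```

Emit:
arm_command(
  rows=[
    [[0,0,0,-0.01,0],[0,0,0,-0.01,0],[0,0,0,-0.01,0],[0,0,0,-0.01,0],[0,0,0,-0.01,0],[0,0,0,0,0],[0,0,0,0,0],[0,0,0,0,0],[0,0,0,0,0],[0,0,0,0,0]],
  ],
)

```text
t: 15.25
eef_pos: [0.515, -0.0638, 0.0618]
tool_rot: [0.0, 0.091, 0.996, 0.0]
contact_force: [-0.2, -0.4, 2.8]
gripper_width: -0.003
grasp_force: 1.5
```

```bash
python3 w.py
```

```text
t 15.25 pos [ 0.515  -0.0638  0.0618] F [-0.16 -0.37  2.81] local mm [ 7.7 19.8] yaw -0.001 grip -0.0033320023833204432
```

Emit:
arm_command(
  rows=[
    [[0,0,0,-0.011,0],[0,0,0,-0.011,0],[0,-0.065,0.012,0,0],[0,-0.065,0.012,0,0],[0,-0.065,0.012,0,0],[0,-0.065,0.012,0,0],[0,0,0,0.12,0],[0,0.13,-0.024,0,0],[0,0.13,-0.024,0,0],[0,0,0,-0.09,0]],
  ],
)

```text
t: 16.5
eef_pos: [0.5161, -0.0639, 0.0622]
tool_rot: [0.001, 0.091, 0.996, -0.0]
contact_force: [0.5, -0.6, 1.9]
gripper_width: 0.002
grasp_force: 1.3
```

Emit:
arm_command(
  rows=[
    [[0,0,0,-0.03,0],[0,0,0,0,0],[0,-0.065,0.012,0,0],[0,-0.065,0.012,0,0],[0,-0.065,0.012,0,0],[0,-0.065,0.012,0,0],[0,0,0,0,0],[0,0,0,0,0],[0,0,0,0,0],[0,0,0,0,0]],
  ],
)

```text
t: 17.75
eef_pos: [0.5001, -0.061, 0.0608]
tool_rot: [0.001, 0.091, 0.996, 0.0]
contact_force: [2.2, -1.7, 6.2]
gripper_width: -0.002
grasp_force: 2.8
```

```bash
python3 w.py 8 20 60.5
```

```text
t 17.75 pos [ 0.5001 -0.061   0.0608] F [ 2.18 -1.69  6.21] local mm [-7.5 19.9] yaw -0.001 grip -0.002242873679897062
units [ 0.255 -0.045 -0.005]
```

Third stroke on the middle wheel, then lift and travel to the right wheel.

Emit:
arm_command(
  rows=[
    [[0,0,0,0.12,0],[0,0.128,-0.023,0,0],[0,0.127,-0.022,0,0],[0,0,0,-0.095,0],[0,0,0,-0.03,0],[0,-0.065,0.012,0,0],[0,-0.065,0.012,0,0],[0,-0.065,0.012,0,0],[0,-0.065,0.012,0,0],[0,0,0,0,0]],
  ],
)

```text
t: 19.0
eef_pos: [0.5004, -0.0609, 0.0608]
tool_rot: [0.001, 0.091, 0.996, 0.0]
contact_force: [1.3, 0.0, 5.7]
gripper_width: -0.003
grasp_force: 2.8
```

```bash
python3 w.py -8 -24 70
```

```text
t 19.0 pos [ 0.5004 -0.0609  0.0608] F [1.3  0.02 5.67] local mm [-7.3 20.1] yaw -0.001 grip -0.003010467267460526
units [-0.144 -0.72   0.153]
```

Emit:
arm_command(
  rows=[
    [[0,0,0,0.2,0],[0,0,0,0.15,0],[0,-0.048,-0.24,0,0],[0,-0.048,-0.24,0,0],[0,-0.048,-0.24,0,0],[0,0,0,-0.15,0],[0,0,0,-0.05,0],[0,0,0,0,0],[0,0,0,0,0],[0,0,0,0,0]],
  ],
)

```text
t: 20.25
eef_pos: [0.4906, -0.1037, 0.0693]
tool_rot: [0.0, 0.09, 0.996, 0.0]
contact_force: [0.1, 0.4, -0.2]
gripper_width: 0.001
grasp_force: 0.0
```

Emit:
arm_command(
  rows=[
    [[0,0,0,-0.01,0],[0,0,0,-0.01,0],[0,0,0,-0.01,0],[0,0,0,-0.01,0],[0,0,0,0,0],[0,0,0,0,0],[0,0,0,0,0],[0,0,0,0,0],[0,0,0,0,0],[0,0,0,0,0]],
  ],
)

```text
t: 21.5
eef_pos: [0.4905, -0.1039, 0.0668]
tool_rot: [0.0, 0.091, 0.996, 0.0]
contact_force: [-0.5, 1.1, 0.9]
gripper_width: 0.001
grasp_force: 0.7
```

```bash
python3 w.py; python3 - <<'E'
from h import *
ims={n:cams.read_camera(n) for n in('side','top')}
sheet(ims,np.array([.5039,-.0819]),-.181,'pics/u1.png')
E
```

```text
t 21.5 pos [ 0.4905 -0.1039  0.0668] F [-0.5   1.13  0.86] local mm [ -9.2 -24.1] yaw -0.001 grip 0.0008733453371801326
```

View pics/u1.png

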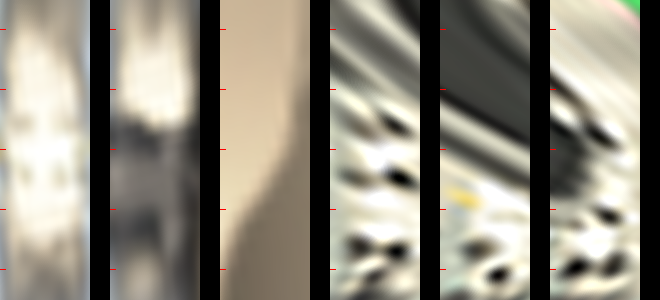

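The left wheel now shows four pips centred at 0° (pairs at ±13°). The right wheel's contact is found at about 67 mm, so I'll roll it +44 mm in three strokes.

Emit:
arm_command(
  rows=[
    [[0,0,0,-0.015,0],[0,0,0,-0.015,0],[0,0.061,-0.011,0,0],[0,0.061,-0.011,0,0],[0,0.061,-0.011,0,0],[0,0.061,-0.011,0,0],[0,0,0,0,0],[0,0,0,0,0],[0,0,0,0,0],[0,0,0,0,0]],
  ],
)

```text
t: 22.85
eef_pos: [0.5051, -0.1066, 0.0653]
tool_rot: [0.0, 0.091, 0.996, 0.0]
contact_force: [-1.9, 0.0, 6.6]
gripper_width: 0.004
grasp_force: 3.6
```

```bash
python3 w.py -8 -24 65
```

```text
t 22.85 pos [ 0.5051 -0.1066  0.0653] F [-1.93  0.02  6.58] local mm [  5.6 -24.1] yaw -0.001 grip 0.0036427085461619747
units [-0.223  0.042 -0.005]
```

Emit:
arm_command(
  rows=[
    [[0,0,0,0.12,0],[0,-0.115,0.021,0,0],[0,-0.115,0.021,0,0],[0,0,0,-0.095,0],[0,0,0,-0.03,0],[0,0.061,-0.011,0,0],[0,0.061,-0.011,0,0],[0,0.061,-0.011,0,0],[0,0.061,-0.011,0,0],[0,0,0,0,0]],
  ],
)

```text
t: 24.1
eef_pos: [0.5063, -0.1068, 0.0649]
tool_rot: [0.0, 0.091, 0.996, 0.0]
contact_force: [-2.1, 0.2, 8.1]
gripper_width: -0.001
grasp_force: 4.2
```

Emit:
arm_command(
  rows=[
    [[0,0,0,0.12,0],[0,-0.122,0.022,0,0],[0,-0.122,0.022,0,0],[0,0,0,-0.09,0],[0,0,0,-0.03,0],[0,0.061,-0.011,0,0],[0,0.061,-0.011,0,0],[0,0.061,-0.011,0,0],[0,0.061,-0.011,0,0],[0,0,0,0,0]],
  ],
)

```text
t: 25.35
eef_pos: [0.5064, -0.1068, 0.065]
tool_rot: [0.0, 0.091, 0.996, 0.0]
contact_force: [-1.6, 0.2, 8.5]
gripper_width: -0.0
grasp_force: 4.2
```

```bash
python3 w.py 0 -80 90
```

```text
t 25.35 pos [ 0.5064 -0.1068  0.065 ] F [-1.62  0.23  8.45] local mm [  6.9 -24.1] yaw -0.001 grip -0.00011914835329318513
units [-0.281 -0.897  0.417]
```

Emit:
arm_command(
  rows=[
    [[0,0,0,0.3,0],[0,0,0,0.7,0],[0,0,0.4,0.5,0],[0,0,0.9,0,0],[0,0,0.9,0,0],[0,0,0.9,0,0],[0,0,0.9,0,0],[0,0,0.5,0,0],[0,0,0,0,0],[0,0,0,0,0]],
  ],
)

```text
t: 26.6
eef_pos: [0.506, 0.1623, 0.1544]
tool_rot: [-0.0, 0.091, 0.996, -0.0]
contact_force: [-0.8, 0.1, -0.7]
gripper_width: 0.004
grasp_force: 0.0
```

```bash
python3 w.py; python3 - <<'E'
from h import *
ims={n:cams.read_camera(n) for n in('side','top')}
for n in ims: cv2.imwrite(f'pics/{n}2.png',cv2.cvtColor(ims[n],cv2.COLOR_RGB2BGR))
sheet(ims,np.array([.5039,-.0819]),-.181,'pics/u2.png')
E
```

```text
t 26.6 pos [0.506  0.1623 0.1544] F [-0.85  0.1  -0.68] local mm [-41.9 240.5] yaw -0.001 grip 0.0037406496539014416
```

View pics/u2.png

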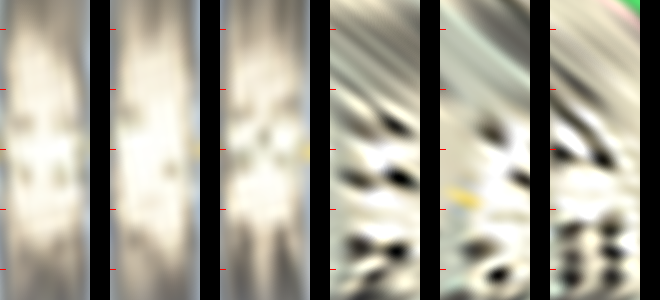

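Left shows 4 (≈0°), middle 2 (within ≈4°), right 5 but about +7° past square. I'll nudge the right wheel back 3 mm.

```bash
python3 w.py 1.5 -24 71
```

```text
t 26.7 pos [0.5061 0.1617 0.1545] F [-0.01  0.15 -0.22] local mm [-41.7 240. ] yaw -0.003 grip -0.002058446371054595
units [-0.083 -4.457 -1.392]
```

Emit:
arm_command(
  rows=[
    [[0,-0.015,-0.8,0,0],[0,-0.015,-0.8,0,0],[0,-0.015,-0.8,0,0],[0,-0.015,-0.8,0,0],[0,-0.013,-0.8,0,0],[0,-0.01,-0.457,-0.4,0],[0,0,0,-0.5,0],[0,0,0,-0.35,0],[0,0,0,-0.14,0],[0,0,0,0,0]],
  ],
)

```text
t: 27.95
eef_pos: [0.5006, -0.1047, 0.0712]
tool_rot: [-0.0, 0.091, 0.996, -0.0]
contact_force: [-0.7, 0.1, 1.1]
gripper_width: -0.001
grasp_force: 0.0
```

```bash
python3 w.py 1.5 -24 65
```

```text
t 27.95 pos [ 0.5006 -0.1047  0.0712] F [-0.66  0.14  1.12] local mm [  0.9 -23. ] yaw -0.002 grip -0.001315910765232898
units [ 0.007 -0.018 -0.104]
```

Emit:
arm_command(
  rows=[
    [[0,0,0,-0.06,0],[0,0,0,-0.044,0],[0,0,0,0,0],[0,-0.017,0.003,0,0],[0,-0.017,0.003,0,0],[0,-0.017,0.003,0,0],[0,0,0,0,0],[0,0,0,0,0],[0,0,0,0.3,0],[0,0,0,0.4,0]],
  ],
)

```text
t: 29.2
eef_pos: [0.4958, -0.1031, 0.1064]
tool_rot: [-0.002, 0.091, 0.996, 0.0]
contact_force: [1.5, -0.2, 0.1]
gripper_width: 0.0
grasp_force: 0.0
```

Emit:
arm_command(
  rows=[
    [[0,0,0,0.4,0],[0,0,0.5,0.3,0],[0,0,0.9,0,0],[0,0,0.9,0,0],[0,0,0.9,0,0],[0,0,0.9,0,0],[0,0,0.4,0,0],[0,0,0,0,0],[0,0,0,0,0],[0,0,0,0,0]],
  ],
)

```text
t: 30.45
eef_pos: [0.4977, 0.1646, 0.1489]
tool_rot: [-0.0, 0.092, 0.996, -0.0]
contact_force: [0.2, 0.0, 0.4]
gripper_width: 0.0
grasp_force: 0.0
```

```bash
python3 w.py 0 -80 72; python3 - <<'E'
from h import *
ims={n:cams.read_camera(n) for n in('side','top')}
sheet(ims,np.array([.5039,-.0819]),-.181,'pics/u3.png')
E
```

```text
t 30.45 pos [0.4977 0.1646 0.1489] F [0.16 0.04 0.41] local mm [-50.5 241.4] yaw -0.003 grip 9.712000527486146e-05
units [-0.137 -5.42  -1.281]
```

View pics/u3.png

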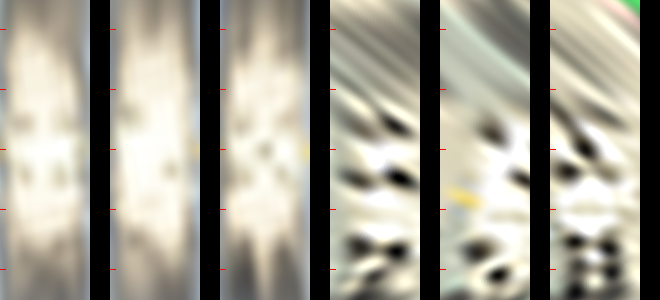

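The right wheel now shows 5 with its centre pip at 0°, and the left and middle are unchanged. Next the green key.

Emit:
arm_command(
  rows=[
    [[0,-0.02,-0.8,0,0],[0,-0.02,-0.8,0,0],[0,-0.02,-0.8,0,0],[0,-0.02,-0.8,0,0],[0,-0.02,-0.8,0,0],[0,-0.02,-0.8,0,0],[0,-0.017,-0.62,0,0],[0,0,0,-0.6,0],[0,0,0,-0.5,0],[0,0,0,-0.1,0]],
  ],
)

```text
t: 31.8
eef_pos: [0.488, -0.1591, 0.0756]
tool_rot: [-0.002, 0.091, 0.996, 0.0]
contact_force: [0.2, 0.4, -0.1]
gripper_width: -0.003
grasp_force: 0.0
```

```bash
python3 w.py 0 -80 64
```

```text
t 31.8 pos [ 0.488  -0.1591  0.0756] F [ 0.23  0.39 -0.06] local mm [ -1.7 -78.8] yaw -0.002 grip -0.0027393052933973893
units [ 0.025 -0.025 -0.194]
```

Emit:
arm_command(
  rows=[
    [[0,0.025,-0.025,0,0],[0,0,0,-0.05,0],[0,0,0,-0.05,0],[0,0,0,-0.05,0],[0,0,0,-0.04,0],[0,0,0,-0.015,0],[0,0,0,0,0],[0,0,0,0,0],[0,0,0,0,0],[0,0,0,0,0]],
  ],
)

```text
t: 33.05
eef_pos: [0.492, -0.1603, 0.0659]
tool_rot: [0.001, 0.091, 0.996, 0.0]
contact_force: [-2.4, 1.3, 14.3]
gripper_width: -0.001
grasp_force: 7.4
```

```bash
python3 w.py
```

```text
t 33.05 pos [ 0.492  -0.1603  0.0659] F [-2.43  1.31 14.26] local mm [  2.4 -79.3] yaw -0.001 grip -0.0005635102935540776
```

Force is higher than expected at this height, so I'm checking how much green is still visible before pressing further.

```bash
cat > g.py <<'E'
from h import *
a=cv2.cvtColor(cv2.imread('pics/side2.png'),cv2.COLOR_BGR2RGB); b=cams.read_camera('side')
for im in(a,b):
    c=im[235:265,270:305]; m=cv2.inRange(cv2.cvtColor(c,cv2.COLOR_RGB2HSV),(45,90,40),(90,255,255))
    ys,xs=np.nonzero(m); print(len(ys), 'cols',xs.min()+270,xs.max()+270,'rows',ys.min()+235,ys.max()+235,'row counts',m.any(0).sum(),(m>0).sum(1).tolist())
cv2.imwrite('pics/key.png',cv2.cvtColor(cv2.resize(b[190:270,240:340],None,fx=7,fy=7,interpolation=cv2.INTER_CUBIC),cv2.COLOR_RGB2BGR))
for z in(.068,.062,.060,.05): print(z,proj('side',[.4895,-.1606,z]).round(1))
E
python3 g.py; python3 w.py
```

```text
77 cols 282 292 rows 244 252 row counts 11 [0, 0, 0, 0, 0, 0, 0, 0, 0, 5, 9, 10, 11, 11, 11, 10, 8, 2, 0, 0, 0, 0, 0, 0, 0, 0, 0, 0, 0, 0]
26 cols 282 292 rows 248 252 row counts 11 [0, 0, 0, 0, 0, 0, 0, 0, 0, 0, 0, 0, 0, 1, 5, 10, 8, 2, 0, 0, 0, 0, 0, 0, 0, 0, 0, 0, 0, 0]
0.068 [286.5 247.2]
0.062 [286.5 249.6]
0.06 [286.5 250.4]
0.05 [286.5 254.4]
t 33.1 pos [ 0.492  -0.1604  0.0659] F [-2.39 -0.17 14.49] local mm [  2.4 -79.3] yaw -0.001 grip -0.0028178322545101843
```

View pics/key.png

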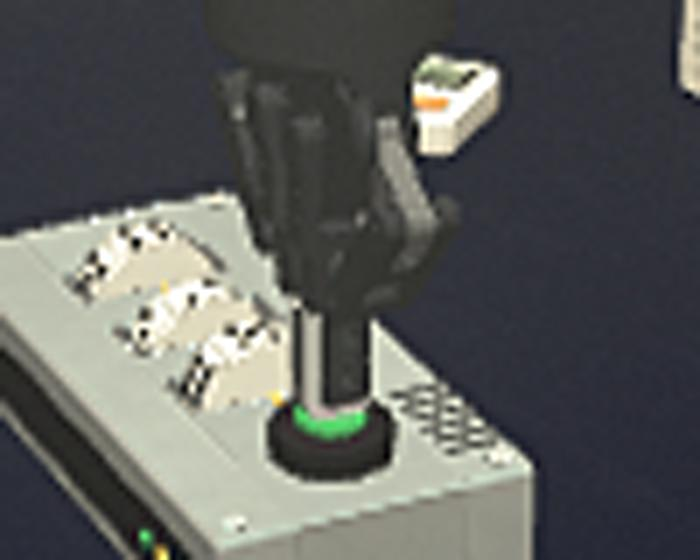

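The fingers sit on the key (tip about (335,405) in the crop), clear of the wheels, with a green strip still visible. A small 0.5 mm step down will show the stiffness.

Emit:
arm_command(
  rows=[
    [[0,0,0,-0.008,0],[0,0,0,0,0],[0,0,0,0,0],[0,0,0,0,0],[0,0,0,0,0],[0,0,0,0,0],[0,0,0,0,0],[0,0,0,0,0],[0,0,0,0,0],[0,0,0,0,0]],
  ],
)

```text
t: 34.35
eef_pos: [0.492, -0.1604, 0.0658]
tool_rot: [0.001, 0.091, 0.996, 0.0]
contact_force: [-3.9, 1.9, 20.1]
gripper_width: -0.001
grasp_force: 9.8
```

```bash
python3 g.py; python3 w.py
```

```text
77 cols 282 292 rows 244 252 row counts 11 [0, 0, 0, 0, 0, 0, 0, 0, 0, 5, 9, 10, 11, 11, 11, 10, 8, 2, 0, 0, 0, 0, 0, 0, 0, 0, 0, 0, 0, 0]
27 cols 282 292 rows 248 252 row counts 11 [0, 0, 0, 0, 0, 0, 0, 0, 0, 0, 0, 0, 0, 1, 5, 10, 8, 3, 0, 0, 0, 0, 0, 0, 0, 0, 0, 0, 0, 0]
0.068 [286.5 247.2]
0.062 [286.5 249.6]
0.06 [286.5 250.4]
0.05 [286.5 254.4]
t 34.4 pos [ 0.492  -0.1604  0.0659] F [-3.95  1.2  19.75] local mm [  2.4 -79.3] yaw -0.001 grip 0.001340488588840138
```

Emit:
arm_command(
  rows=[
    [[0,0,0,0.03,0],[0,0,0,0.01,0],[0,0,0,0,0],[0,0,0,0,0],[0,0,0,0,0],[0,0,0,0,0],[0,0,0,0,0],[0,0,0,0,0],[0,0,0,0,0],[0,0,0,0,0]],
  ],
)

```text
t: 35.65
eef_pos: [0.4913, -0.1603, 0.0667]
tool_rot: [0.0, 0.091, 0.996, -0.0]
contact_force: [2.5, 0.1, 5.7]
gripper_width: -0.001
grasp_force: 2.2
```

```bash
python3 g.py; python3 w.py
```

```text
77 cols 282 292 rows 244 252 row counts 11 [0, 0, 0, 0, 0, 0, 0, 0, 0, 5, 9, 10, 11, 11, 11, 10, 8, 2, 0, 0, 0, 0, 0, 0, 0, 0, 0, 0, 0, 0]
30 cols 282 292 rows 248 252 row counts 11 [0, 0, 0, 0, 0, 0, 0, 0, 0, 0, 0, 0, 0, 3, 6, 10, 8, 3, 0, 0, 0, 0, 0, 0, 0, 0, 0, 0, 0, 0]
0.068 [286.5 247.2]
0.062 [286.5 249.6]
0.06 [286.5 250.4]
0.05 [286.5 254.4]
t 35.7 pos [ 0.4912 -0.1603  0.0667] F [ 3.42 -0.59  4.92] local mm [  1.7 -79.4] yaw -0.001 grip -2.7879394635959418e-05
```

Emit:
arm_command(
  rows=[
    [[0,0,0,0.02,0],[0,0,0,0.01,0],[0,0,0,0,0],[0,0,0,0,0],[0,0,0,0,0],[0,0,0,0,0],[0,0,0,0,0],[0,0,0,0,0],[0,0,0,0,0],[0,0,0,0,0]],
  ],
)

```text
t: 36.95
eef_pos: [0.4908, -0.1603, 0.0684]
tool_rot: [-0.0, 0.091, 0.996, 0.0]
contact_force: [-0.3, -0.4, 4.1]
gripper_width: 0.002
grasp_force: 1.7
```

```bash
python3 g.py; python3 w.py
```

```text
77 cols 282 292 rows 244 252 row counts 11 [0, 0, 0, 0, 0, 0, 0, 0, 0, 5, 9, 10, 11, 11, 11, 10, 8, 2, 0, 0, 0, 0, 0, 0, 0, 0, 0, 0, 0, 0]
38 cols 282 292 rows 247 252 row counts 11 [0, 0, 0, 0, 0, 0, 0, 0, 0, 0, 0, 0, 2, 6, 10, 10, 8, 2, 0, 0, 0, 0, 0, 0, 0, 0, 0, 0, 0, 0]
0.068 [286.5 247.2]
0.062 [286.5 249.6]
0.06 [286.5 250.4]
0.05 [286.5 254.4]
t 37.0 pos [ 0.4908 -0.1602  0.0684] F [ 0.18 -0.11  3.22] local mm [  1.2 -79.4] yaw -0.001 grip 0.002654400778663504
```

Emit:
arm_command(
  rows=[
    [[0,0,0,0.02,0],[0,0,0,0.018,0],[0,0,0,0,0],[0,0,0,0,0],[0,0,0,0,0],[0,0,0,0,0],[0,0,0,0,0],[0,0,0,0,0],[0,0,0,0,0],[0,0,0,0,0]],
  ],
)

```text
t: 38.25
eef_pos: [0.491, -0.1602, 0.0707]
tool_rot: [-0.0, 0.091, 0.996, 0.0]
contact_force: [-1.2, -0.5, 2.9]
gripper_width: 0.001
grasp_force: 1.1
```

```bash
python3 w.py;python3 - <<'E'
from station import get_obs,cams
import numpy as np
print(np.mean([(cams.read_camera('side'),get_obs()['contact_force'][2])[1] for _ in range(8)]), get_obs()['grasp_force'])
E
```

```text
t 38.25 pos [ 0.491  -0.1602  0.0707] F [-1.23 -0.48  2.85] local mm [  1.4 -79.4] yaw -0.001 grip 0.0014207041799049007
2.3574352207370604 1.0572145879268646
```

Spring forces of 5.3, 3.6 and 2.4 N at 66.7, 68.4 and 70.7 mm put first contact at about 72 mm. The rigid stop at 65.9 mm was therefore the key's full 6 mm travel. Lifting clear.

Emit:
arm_command(
  rows=[
    [[0,0,0,0.2,0],[0,0,0,0.6,0],[0,0,0,0.6,0],[0,0,0.4,0.3,0],[0,0,0.9,0,0],[0,0,0.9,0,0],[0,0,0.9,0,0],[0,0,0.9,0,0],[0,0,0.9,0,0],[0,0,0,0,0]],
  ],
)

```text
t: 39.9
eef_pos: [0.4912, 0.1392, 0.1735]
tool_rot: [0.001, 0.087, 0.996, 0.001]
contact_force: [-0.2, -0.4, -0.3]
gripper_width: -0.004
grasp_force: 0.0
```

```bash
python3 g.py; python3 w.py; python3 - <<'E'
from h import *
ims={n:cams.read_camera(n) for n in('side','top')}
sheet(ims,np.array([.5039,-.0819]),-.181,'pics/u4.png')
a,b=cv2.imread('pics/u3.png').astype(float),cv2.imread('pics/u4.png').astype(float)
print([round(np.abs(a-b)[:,i*110:i*110+90].mean(),1) for i in range(6)])
E
```

```text
77 cols 282 292 rows 244 252 row counts 11 [0, 0, 0, 0, 0, 0, 0, 0, 0, 5, 9, 10, 11, 11, 11, 10, 8, 2, 0, 0, 0, 0, 0, 0, 0, 0, 0, 0, 0, 0]
77 cols 282 292 rows 244 252 row counts 11 [0, 0, 0, 0, 0, 0, 0, 0, 0, 5, 9, 10, 11, 11, 11, 10, 8, 2, 0, 0, 0, 0, 0, 0, 0, 0, 0, 0, 0, 0]
0.068 [286.5 247.2]
0.062 [286.5 249.6]
0.06 [286.5 250.4]
0.05 [286.5 254.4]
t 39.95 pos [0.4913 0.1361 0.1734] F [-0.09 -0.27  0.18] local mm [-51.6 212.2] yaw 0.004 grip 0.000856198671889341
[np.float64(2.6), np.float64(2.5), np.float64(2.6), np.float64(1.6), np.float64(0.6), np.float64(2.2)]
```

The wheels haven't changed, the key is back up and the arm is clear, so I'm handing in.

```bash
python3 -c "
from station import job
print(job.hand_in())"
```

```text
the job is handed in; nothing more can be done
None
```

Job handed in (verdict not shown): by the camera the wheels show 4, 2 and 5, each within about 4° of square, and the green key was pressed to its stop and came back up; measured force stayed under 9 N on the wheels and peaked at 20 N on the key.

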